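# Free the fixture's seat and hold the bracket over it

### The job

Knock the fixture's sprung ejector pin fully down, flush with the floor of its seat, using the mallet and nothing else, then set the mallet down on the bench well clear of the fixture and let go of it. Then pick up the aluminium bracket, bring it across clear of the vice, and stop with it hovering level about a centimetre above the rim of the seat, centred and squared up lengthways so it would drop straight in, for the instructor to check: finish while still holding it there, and never let it touch the fixture. Do not touch the vice, and leave the red tray, the oil bottle and the screwdriver where they are.

Things in the scene. Friction and masses are not known exactly. Their poses are not given: they have to be found in the camera images.
- fixture: dark steel base plate bolted to the bench, 146 x 108 x 30 mm high; origin at the centre of its underside on the bench; x along its 146 mm side, z up. On its top, centred, is the seat: a flat floor at 30 mm height, inside 100 (x) x 70 (y) mm, walled by a bright steel rim 8 mm high and 8 mm thick (rim top 38 mm above the bench). It may stand on either side of the vice.
- seat (a point): centre of the seat's mouth, level with the top of the rim (38 mm above the bench, 8 mm above the seat's floor); x along the seat's 100 mm length, z up.
- pin (a joint): travel of the sprung ejector pin in the middle of the seat, in m, growing downwards: 0 stands 26 mm proud of the seat's floor, 0.026 is flush with the floor. Starts between 0 and 0.004. It yields to about 6 to 10 N pushed straight down and stays where it is driven.
- pin_top (a point): centre of the flat top of the ejector pin, a bright steel cylinder of 18 mm diameter, upright, in the centre of the seat.
- mallet_head (a point): centre of the mallet's head. The mallet has a black rubber head, a block 44 x 44 x 90 mm high, and stands on one of its square striking faces, so this point is 45 mm above the bench and above the lower face; z up. Its round wooden handle (24 mm diameter, 120 mm long) sticks out level from the middle of the head's +x side, at this point's height. Mass about 0.35 kg; it stands by itself. The head may be gripped across its two plain sides (along y) from above.
- bracket_mid (a point): centre of the aluminium bearing bracket, half-way up (29 mm above its underside). It has a flat foot 96 (x) x 66 (y) x 14 mm thick and a rib 64 (x) x 18 (y) mm rising from the middle of the foot to 58 mm above the underside; z up. Grip it by the rib, across y. The same either way round. Mass about 0.4 kg. It lies flat on the bench on the other side of the vice from the fixture.
- vice: blue machine vice bolted to the bench between the bracket and the fixture, 170 (x) x 95 (y) x 100 mm high, its crossbar screw reaching 93 mm from the origin towards -x, with a steel plate upright in its jaws to 135 mm above the bench; origin at the centre of its underside.
- tray: red parts tray, 120 (x) x 160 (y) x 45 mm high, on the bench beyond the vice; origin at the centre of its underside. Bystander.
- oil: small white oil bottle, 48 mm diameter, 90 mm high, standing; origin at the centre of its underside. Bystander.
- driver: blue-handled screwdriver, about 200 mm long, lying at the right-hand side of the bench. Bystander.
There are look-alikes about, which are no part of the job. Leave any purple look-alike of the part that bears bracket_mid alone. Leave any turquoise look-alike of the fixture alone.

How it is judged:
On the way, in this order (a step that is already met when the one before it is completed fails the run):
1. the ejector pin has been knocked down flush (value of joint pin above 0.021 m), for 0.1 s.
2. the mallet is set down on the bench clear of the fixture and let go (height (world z) of mallet_head below 0.06 m and horizontal distance between mallet_head and seat above 0.1 m and contact force between the fingers and mallet below 0.1 N and contact force between mallet and fixture below 0.2 N and linear speed of mallet below 0.03 m/s), for 0.2 s.
3. the bracket is lifted off the bench in the gripper (height (world z) of bracket_mid above 0.06 m and contact force between the fingers and bracket above 1 N), for 0.2 s.
At the end, for the whole second after the job is handed in: Pin within 5 mm of flush; mallet on the bench, let go, head over 100 mm from the seat; bracket held still by the fingers alone, underside 3 to 20 mm above the seat's rim, centred within 6 mm, lengthways within 5 degrees, level within 4.5 degrees, touching nothing else (all of step 2 and value of joint pin above 0.021 m and z of bracket_mid in the frame of seat between 0.032 and 0.049 m and horizontal distance between bracket_mid and seat below 0.006 m and angle between the x axis of bracket_mid and the x axis of seat, either way round below 0.09 rad and angle between bracket_mid's own z axis and vertical below 0.08 rad and linear speed of bracket below 0.02 m/s and contact force between the fingers and bracket above 1 N and contact force between bracket and fixture below 0.1 N and contact force between bracket and vice below 0.1 N and contact force between bracket and tray below 0.1 N and contact force between bracket and oil below 0.1 N and contact force between bracket and driver below 0.1 N and contact force between bracket and mallet below 0.1 N); the arm keeps its last pose, push and grip.
It fails at once if the pin is pushed by the robot itself or by the bracket (contact force between any of the arm, the fingers, bracket and pin above 0.5 N).
It fails at once if the bracket touches the fixture (contact force between bracket and fixture above 0.5 N).
It fails at once if the vice is touched (contact force between any of the arm, the fingers, bracket, mallet and vice above 0.5 N).
It fails at once if the tray, oil bottle or screwdriver is disturbed (distance of oil from where it was at the start of the episode above 0.02 m or distance of driver from where it was at the start of the episode above 0.03 m or contact force between any of the arm, the fingers, bracket, mallet and tray above 1 N).
It also fails if it takes over 64 s, if anything falls off the work surface, if the arm or the gripper's body presses on something with over 40 N, if the wrist force passes 120 N, or if a joint passes its speed limit or range.

### The arm

A 6-joint arm with a two-finger parallel gripper is mounted at the origin on the work surface. World frame = base frame: x ahead of the robot, y to its left, z up, the work surface at z = 0. Lengths are in m, angles in rad, forces in N, time in s.
With the tool pointing down it reaches from about 0.35 to 0.975 m from the base axis. Payload 4.9 kg.
Tool frame: the origin (TCP) lies between the finger pads; the fingertips stand 14 mm ahead of it and the grasp point (between the pads) lies 5 mm behind it (manip.finger_overhang is the distance from the TCP to the fingertips, in m); z points along the fingers, y is the line along which they close (so a half turn about z gives the same grasp; the last joint's range is limited). The gripper opens to 85 mm and grips with 20 to 120 N. Pads are 22 mm wide; open, the fingers measure 114 mm over their backs; the gripper's body (76 mm by 85 mm) begins 54 mm behind the grasp point. The pads swing forward as they close: fully open they stand 13 mm farther back than shut.
Start: joints at [1.218, 0.053, 1.613, -0, 1.476, -0.119], TCP at [0.145, 0.608, 0.245] pointing down, gripper open.
Joint ranges: [-3.01, 3.01], [-1.01, 2.22], [0.06, 2.58], [-1.02, 4.17], [0.09, 2.62], [-3.14, 3.14]. Speed limits (rad/s): [2.57, 2.57, 3.14, 3.14, 3.14, 3.14].

### API

Orientations are given as a unit quaternion [w, x, y, z].
In Python, from plant import manip, grab_frame gives the robot as it stands.
- The arm moves only by the tool servo_tool, never from a script. Its argument "deltas" is a list that holds one entry, the list of rows, each a list of 5 numbers: the opening in per cent of the stroke, from 0 (shut) to 100 (fully open), then the shift along the world's x, y, z in m, then the turn about the world's z in degrees. A call has exactly 8 rows; each row shifts and turns the commanded pose from where the row before left it; what a row does not reach is not made up. A row lasts 1/10 s, in which the tool goes at most 50 mm and 8.59 degrees, less where a joint would pass 70% of its speed; a pose out of reach is approached as far as the arm can. A call is refused whole if a number of a shift passes 0.05 or a number of a turn 8.59, either way. A call with a gripper value outside its range is refused whole. The fingers move at their own pace and stop on an object; the grip force is fixed at half the most. Time passes only in rows, so rows that do not move let the fingers close, or fill a call up. It gives the time, the measured TCP pose, the force, the opening and the grip force at its end, in the units of the state.
- manip.state(): the state, without advancing time (a new reading comes with each control period).
- grab_frame(name): name is "scene" or "top"; returns a dict with "pixels" (420x560x3 uint8, red, green, blue), "z_map" (420x560 float32, m along the optical axis (not along the pixel's ray), 0 where there is no reading), "fx", "fy", "cx", "cy" (pixels), "dist" ([k1, k2, p1, p2, k3] as OpenCV has them; the pictures are not rectified), "rvec" (rotation vector, rad) and "tvec" (3), from world to camera coordinates, as OpenCV has them. Camera axes: x right, y down, z forward; pixel columns grow to the right and rows downward; lengths in m; the calibration is good to about 2 mm. A picture is of the moment at which its call begins.
- manip.job_done(): hands the job in; it is judged then, once.
The state is a dict: "time": time; "joint_pos": joint angles; "joint_vel": joint speeds; "joint_efforts": joint torques, N m; "tool_pos": TCP position; "tool_rot": TCP orientation; "contact_force": force on the tool from outside, world axes, zero at the start; "ft_torque": the same for the moment, N m; "gripper_width": opening from 0.0 (shut) to 1.0 (fully open); "grasp_force": force on a finger pad.
Only numpy, scipy, OpenCV 4.12 (cv2) and the standard library are available. Lean on these libraries where they do the work, as an engineer would, in place of code of your own. Each camera call takes 0.05 s, during which the arm holds its last target. There are 200 camera calls.

## Working session

There is one attempt and no reset: what is moved stays moved. The work goes in short steps, Python scripts to look and compute and a tool call to move; the robot and the scene stay as the last step left them, time stands still between calls to the robot, and variables do not carry over. Pictures are saved under pics/ and viewed, at most 10 in all, crops included, and the job is handed in when it is done.

Besides the shell and the picture viewer there is one more tool, called after ">>>" as a command line: name --argument value ..., lists and objects as JSON in quotes. servo_tool: Moves the arm, as the interface text tells. Its arguments: {"type":"object","properties":{"deltas":{"type":"array"}},"required":["deltas"]}

```bash
mkdir -p pics && cat > h.py <<'E'
import numpy as np, cv2
from plant import manip, grab_frame
def cam(f):
    K=np.array([[f['fx'],0,f['cx']],[0,f['fy'],f['cy']],[0,0,1]],float)
    return K,np.array(f['dist'],float),cv2.Rodrigues(np.array(f['rvec'],float))[0],np.array(f['tvec'],float).reshape(3)
def rays(f,uv):
    K,d,R,t=cam(f)
    n=cv2.undistortPoints(np.array(uv,float).reshape(-1,1,2),K,d).reshape(-1,2)
    return -R.T@t, np.c_[n,np.ones(len(n))]@R
def onplane(f,uv,z):
    o,r=rays(f,uv); return o+r*((z-o[2])/r[:,2])[:,None]
def cloud(f):
    h,w=f['z_map'].shape
    u,v=np.meshgrid(np.arange(w),np.arange(h))
    o,r=rays(f,np.c_[u.ravel(),v.ravel()])
    P=o+r*f['z_map'].ravel()[:,None].astype(float)
    P[f['z_map'].ravel()==0]=np.nan
    return P.reshape(h,w,3)
def save(f,n): cv2.imwrite('pics/'+n,f['pixels'][:,:,::-1])
E
python3 - <<'E'
from h import *
import pickle
for n in ('scene','top'):
    f=grab_frame(n); save(f,n+'0.png'); pickle.dump(f,open(n+'0.pkl','wb'))
    o,r=rays(f,[[280,210]]); print(n,o,r)
print(manip.state())
E
```

```text
scene [ 1.0400273  -0.4613848   0.89619094] [[-0.46702865  0.42862379 -0.7735681 ]]
top [ 0.37185403 -0.00364101  1.22297771] [[ 0.11943467  0.02720115 -0.99280267]]
{'time': 0.1, 'joint_pos': array([ 1.21800221e+00,  5.33303370e-02,  1.61418738e+00,  1.69342139e-06,
        1.47602481e+00, -1.19006079e-01]), 'joint_vel': array([ 1.58721259e-03, -1.39307849e-03, -1.49928400e-03,  3.83274665e-04,
        2.30729251e-03, -1.17524081e-05]), 'joint_efforts': array([-3.66280110e-04, -3.94900203e+01, -3.71363604e+01, -1.60820387e-04,
        3.88554996e-03,  4.25832255e-06]), 'tool_pos': array([0.14459925, 0.60747062, 0.24414313]), 'tool_rot': array([-2.28679740e-04,  1.16628015e-01,  9.93175189e-01, -9.47737191e-04]), 'contact_force': array([-0.37681449,  0.10748577, -0.59326215]), 'ft_torque': array([ 0.01950164, -0.04745644,  0.01310834]), 'grasp_force': 0.0, 'gripper_width': 0.9969875390640679}
```

View pics/scene0.png

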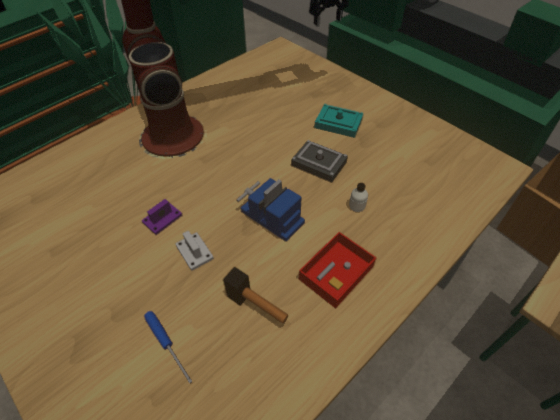

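View pics/top0.png

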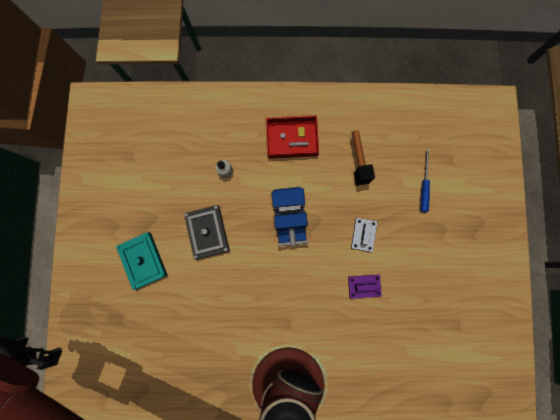

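The scene view shows the dark steel fixture at (320,160) with the turquoise look-alike at (339,120), the aluminium bracket at (195,248) with the purple look-alike at (161,216), and the mallet head at (237,285). The vice at (275,208) stands between bracket and fixture.
In the top view the candidates are:
- **Fixture:** dark steel at (207,232), or turquoise at (141,261). I choose the dark steel one.
- **Bracket:** aluminium at (365,235), or purple at (365,287). I choose the aluminium one.
- **Mallet head:** (364,174), black, with the handle towards (357,135).

```bash
cat > meas.py <<'E'
from h import *
def mask(f,P,name):
    p=cv2.cvtColor(f['pixels'],cv2.COLOR_RGB2HSV).astype(int); h,s,v=p[...,0],p[...,1],p[...,2]
    up=P[...,2]>0.006
    return {'mallet':up&(v<60),'handle':up&(h<15)&(s>120)&(v>70),'grey':up&(s<70)&(v>60),'dark':up&(s<80)}[name]
def rect(xy):
    (c,s,a)=cv2.minAreaRect(np.float32(xy)*1000); 
    if s[0]<s[1]: s=(s[1],s[0]); a+=90
    return np.round(np.array(c)/1000,4),np.round(s,1),round((a+90)%180-90,1)
E
python3 - <<'E'
from meas import *
import pickle
C={}
for n in ('top','scene'):
    f=pickle.load(open(n+'0.pkl','rb')); P=cloud(f); C[n]=f,P
# object regions in world from the top view, then same world windows in both clouds
f,P=C['top']
seeds={'fixture':(207,232),'bracket':(365,235),'mallet':(364,174),'vice':(290,215),'tray':(292,137),'oil':(224,169),'driver':(426,190),'purple':(365,287)}
for k,(u,v) in seeds.items():
    c=np.nanmedian(P[v-3:v+4,u-3:u+4].reshape(-1,3),0)
    print(k,np.round(c,4))
    R={'fixture':.105,'bracket':.065,'mallet':.16,'vice':.125,'driver':.12}.get(k,.07)
    for n,(g,Q) in C.items():
        d=np.hypot(Q[...,0]-c[0],Q[...,1]-c[1])<R
        m=d&(Q[...,2]>.006)
        z=Q[m][:,2]; print('  ',n,m.sum(),'zpct',np.round(np.percentile(z,[5,25,50,75,95,99.5]),3),rect(Q[m][:,:2]))
g,Q=C['top']
def top(c,R,z0,z1):
    for n,(g,Q) in C.items():
        m=(np.hypot(Q[...,0]-c[0],Q[...,1]-c[1])<R)&(Q[...,2]>z0)&(Q[...,2]<z1); print('  ',n,m.sum(),rect(Q[m][:,:2]),np.median(Q[m],0).round(4), np.mean(Q[m],0).round(4))
cc=lambda k:P[seeds[k][1],seeds[k][0]]
print('fixture top');top(cc('fixture'),.1,.024,.045)
print('pin');top(cc('fixture'),.03,.046,.07)
print('rib');top(cc('bracket'),.06,.045,.07)
print('foot');top(cc('bracket'),.065,.008,.022)
print('mallet top');top(cc('mallet'),.06,.08,.11)
print('vice top');top(cc('vice'),.13,.105,.15)
E
```

```text
fixture [0.4448 0.2482 0.0325]
   top 1718 zpct [0.024 0.028 0.03  0.033 0.039 0.055] (array([0.4434, 0.2609]), array([161. , 148.7]), -74.5)
   scene 1396 zpct [0.011 0.028 0.031 0.034 0.04  0.056] (array([0.4533, 0.2372]), array([149. , 146.6]), 15.8)
bracket [ 0.4407 -0.2239  0.0561]
   top 687 zpct [0.01  0.012 0.014 0.026 0.058 0.061] (array([ 0.4454, -0.229 ]), array([96.7, 66.7]), -8.7)
   scene 791 zpct [0.011 0.014 0.015 0.032 0.059 0.062] (array([ 0.4463, -0.23  ]), array([98.8, 63.7]), -9.4)
mallet [ 0.6175 -0.2175  0.0891]
   top 890 zpct [0.011 0.023 0.053 0.084 0.09  0.093] (array([ 0.6182, -0.1839]), array([292.4, 249.5]), -18.3)
   scene 1626 zpct [0.012 0.032 0.055 0.07  0.091 0.093] (array([ 0.6145, -0.2263]), array([298.9, 187.1]), 27.5)
vice [ 0.4929 -0.0017  0.0994]
   top 1774 zpct [0.019 0.055 0.098 0.1   0.129 0.136] (array([0.4987, 0.0054]), array([216.2, 180.7]), -88.2)
   scene 2530 zpct [0.015 0.047 0.085 0.1   0.124 0.137] (array([ 0.4982, -0.0026]), array([182.9,  97.6]), 7.5)
tray [ 0.7549 -0.0051  0.002 ]
   top 481 zpct [0.006 0.009 0.015 0.03  0.045 
[... 1681 characters left out ...]
-0.2292]), array([96.1, 66.7]), -9.7) [ 0.443  -0.2209  0.0133] [ 0.4439 -0.2271  0.0134]
   scene 561 (array([ 0.4463, -0.23  ]), array([98.8, 63.7]), -9.4) [ 0.4585 -0.2389  0.0143] [ 0.4545 -0.2333  0.0143]
mallet top
   top 229 (array([ 0.6248, -0.2243]), array([44.5, 44.3]), -79.7) [ 0.6239 -0.2235  0.0884] [ 0.6242 -0.2236  0.0883]
   scene 352 (array([ 0.6247, -0.2253]), array([45.8, 44.3]), 9.5) [ 0.6278 -0.2278  0.0899] [ 0.6274 -0.2273  0.0893]
vice top
   top 111 (array([ 0.5046, -0.003 ]), array([55.6, 51.7]), 45.8) [0.5082 0.0012 0.1329] [0.5077 0.0008 0.1301]
   scene 213 (array([ 0.5116, -0.0007]), array([60.6, 15.8]), -82.5) [ 0.5135 -0.0043  0.1276] [ 0.5131 -0.003   0.1251]
```

```bash
python3 - <<'E'
import cv2
a=cv2.imread('pics/top0.png'); c=a[120:310,100:400]; cv2.imwrite('pics/crop.png',cv2.resize(c,(780,494),interpolation=cv2.INTER_CUBIC))
E
```

```text
(no output)
```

View pics/crop.png

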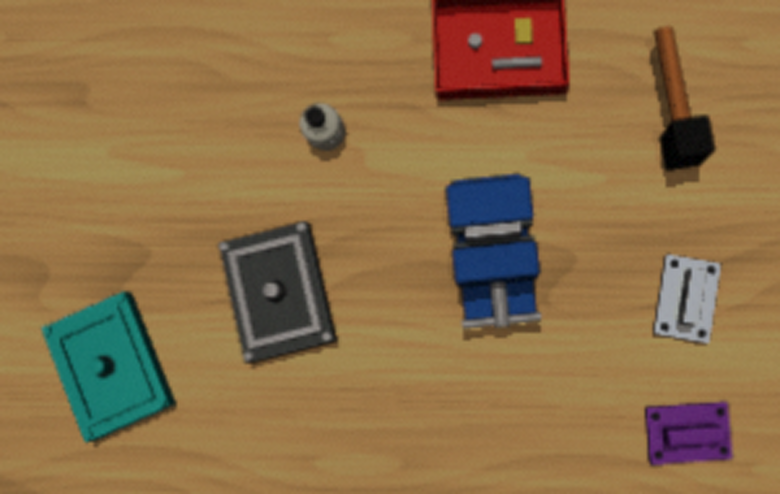

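>>> servo_tool --deltas '[[[100,0.02,-0.0347,0,1],[100,0.02,-0.0347,0,1],[100,0.02,-0.0347,0,1],[100,0.02,-0.0347,0,1],[100,0.02,-0.0347,0,1],[100,0.02,-0.0347,0,1],[100,0.02,-0.0347,0,1],[100,0.02,-0.0347,0,1]]]'

```text
time: 0.9
tool_pos: [0.305, 0.3288, 0.2448]
tool_rot: [-0.0, 0.046, 0.999, -0.0]
contact_force: [0.8, -0.3, -0.2]
gripper_width: 0.997
grasp_force: 0.0
```

The crop confirms the choices: the dark fixture with its bright rim and steel pin at crop (272,291), the aluminium bracket at (688,300), and the black mallet head at (688,142) with its handle pointing up. I carry on above the mallet.

>>> servo_tool --deltas '[[[100,0.02,-0.0347,0,1],[100,0.02,-0.0347,0,1],[100,0.02,-0.0347,0,1],[100,0.02,-0.0347,0,1],[100,0.02,-0.0347,0,1],[100,0.02,-0.0347,0,1],[100,0.02,-0.0347,0,1],[100,0.02,-0.0347,0,1]]]'

```text
time: 1.7
tool_pos: [0.4651, 0.0512, 0.2449]
tool_rot: [-0.0, -0.023, 1.0, 0.0]
contact_force: [0.4, 1.0, -0.0]
gripper_width: 1.002
grasp_force: 0.0
```

>>> servo_tool --deltas '[[[100,0.02,-0.0347,0,1],[100,0.02,-0.0347,0,1],[100,0.02,-0.0347,0,1],[100,0.02,-0.0347,0,1],[100,0.02,-0.0347,0,1],[100,0.02,-0.0347,0,1],[100,0.02,-0.0347,0,0],[100,0.02,-0.0347,0,0]]]'

```text
time: 2.5
tool_pos: [0.6251, -0.2263, 0.2445]
tool_rot: [-0.0, -0.075, 0.997, 0.0]
contact_force: [0.1, 1.0, -0.3]
gripper_width: 1.003
grasp_force: 0.0
```

```bash
python3 - <<'E'
from h import *
f=grab_frame('scene'); save(f,'s1.png')
s=manip.state(); q=s['tool_rot']; print(s['tool_pos'],(2*np.degrees(np.arctan2(q[2],q[1]))-90)%180)
E
```

```text
[ 0.62669054 -0.23134062  0.2436175 ] 98.38720658443543
```

View pics/s1.png

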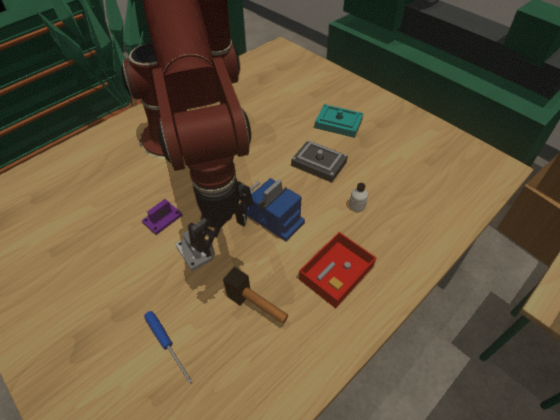

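The hand is above the mallet, with its fingers across the head at (237,285), and nothing has been disturbed. I descend part-way and let it settle.

>>> servo_tool --deltas '[[[100,0,0,-0.03,0.5],[100,0,0,-0.03,0.5],[100,0,0,-0.03,0.5],[100,0,0,-0.03,0],[100,0,0,0,0],[100,0,0,0,0],[100,0,0,0,0],[100,0,0,0,0]]]'

```text
time: 3.35
tool_pos: [0.6261, -0.2254, 0.1281]
tool_rot: [0.002, -0.088, 0.996, -0.001]
contact_force: [0.4, -0.3, -0.4]
gripper_width: 1.002
grasp_force: 0.0
```

```bash
cat > st.py <<'E'
from h import *
s=manip.state(); q=s['tool_rot']; print(s['time'],s['tool_pos'].round(4),'yaw',round((2*np.degrees(np.arctan2(q[2],q[1]))-90)%180,2),s['contact_force'].round(1),s['gripper_width'],s['grasp_force'])
E
python3 st.py
```

```text
3.35 [ 0.6261 -0.2254  0.1281] yaw 100.11 [ 0.4 -0.3 -0.4] 1.0017329422038947 0.0
```

>>> servo_tool --deltas '[[[100,-0.001,0,-0.02,0],[100,0,0,-0.02,0],[100,0,0,-0.015,0],[100,0,0,0,0],[100,0,0,0,0],[0,0,0,0,0],[0,0,0,0,0],[0,0,0,0,0]]]'

```text
time: 4.15
tool_pos: [0.6243, -0.225, 0.0714]
tool_rot: [0.001, -0.088, 0.996, -0.0]
contact_force: [-0.3, 0.8, 5.6]
gripper_width: 0.517
grasp_force: 8.2
```

>>> servo_tool --deltas '[[[0,0,0,0,0],[0,0,0,0,0],[0,0,0,0,0],[0,0,0,0,0],[0,0,0,0,0],[0,0,0,0,0],[0,0,0,0,0],[0,0,0,0,0]]]'

```text
time: 4.95
tool_pos: [0.6244, -0.2249, 0.0715]
tool_rot: [0.001, -0.088, 0.996, -0.0]
contact_force: [-0.7, 1.2, 5.9]
gripper_width: 0.505
grasp_force: 62.0
```

>>> servo_tool --deltas '[[[0,0,0,0.015,0],[0,0,0,0.035,0],[0,0,0,0.04,0],[0,0,0,0.04,0],[0,0,0,0.04,0],[0,0,0,0.02,0],[0,0,0,0,0],[0,0,0,0,0]]]'

```text
time: 5.75
tool_pos: [0.6231, -0.2246, 0.259]
tool_rot: [-0.001, -0.088, 0.996, 0.0]
contact_force: [-0.4, -0.6, -4.7]
gripper_width: 0.508
grasp_force: 62.1
```

>>> servo_tool --deltas '[[[0,-0.0111,0.03,0,0.5],[0,-0.0111,0.03,0,0.5],[0,-0.0111,0.03,0,0.5],[0,-0.0111,0.03,0,0.5],[0,-0.0111,0.03,0,0.5],[0,-0.0111,0.03,0,0.5],[0,-0.0111,0.03,0,0.5],[0,-0.0111,0.03,0,0.5]]]'

```text
time: 6.55
tool_pos: [0.5327, 0.0164, 0.2564]
tool_rot: [-0.003, -0.123, 0.992, 0.001]
contact_force: [-0.2, 0.2, -3.1]
gripper_width: 0.505
grasp_force: 62.6
```

>>> servo_tool --deltas '[[[0,-0.0111,0.03,0,0],[0,-0.0111,0.03,0,0],[0,-0.0111,0.03,0,0],[0,-0.0111,0.03,0,0],[0,-0.0111,0.03,0,0],[0,-0.0111,0.03,0,0],[0,-0.0111,0.03,0,0],[0,-0.0111,0.03,0,0]]]'

```text
time: 7.35
tool_pos: [0.4441, 0.2557, 0.2566]
tool_rot: [-0.003, -0.123, 0.992, -0.001]
contact_force: [0.4, -0.2, -3.8]
gripper_width: 0.503
grasp_force: 62.6
```

>>> servo_tool --deltas '[[[0,0,0,-0.03,0],[0,0,0,-0.03,0],[0,0,0,-0.01,0],[0,0,0,0,0],[0,0,0,0,0],[0,0,0,0,0],[0,0,0,0,0],[0,0,0,0,0]]]'

```text
time: 8.15
tool_pos: [0.4469, 0.2553, 0.1916]
tool_rot: [0.001, -0.123, 0.992, 0.0]
contact_force: [0.1, 0.0, -3.3]
gripper_width: 0.504
grasp_force: 62.9
```

```bash
python3 st.py && python3 - <<'E'
from meas import *
f=grab_frame('scene'); save(f,'s2.png')
g=grab_frame('top')
for n,q in (('scene',f),('top',g)):
    P=cloud(q); pix=q['pixels'].astype(int).max(2)
    d=np.hypot(P[...,0]-.447,P[...,1]-.254)
    m=(d<.2)&(P[...,2]>.1)&(P[...,2]<.18)&(pix<60)
    h=cv2.cvtColor(q['pixels'],cv2.COLOR_RGB2HSV); hm=(d<.25)&(P[...,2]>.1)&(P[...,2]<.22)&(h[...,0]<16)&(h[...,1]>130)&(h[...,2]>90)&(P[...,0]>.46)
    for k in (m,hm):
        if k.sum()>10: print(n,k.sum(),rect(P[k][:,:2]),np.percentile(P[k][:,2],[2,50,98]).round(3))
    r=(d<.1)&(P[...,2]>.024)&(P[...,2]<.045); print(' fixture',n,r.sum(),rect(P[r][:,:2]))
E
```

```text
8.15 [0.4469 0.2553 0.1916] yaw 104.09 [ 0.1  0.  -3.3] 0.5042831028965292 62.87897229194641
scene 245 (array([0.4695, 0.2565]), array([87.6, 41.3]), 27.9) [0.128 0.153 0.178]
scene 195 (array([0.5278, 0.2718]), array([118.5,  17.9]), 12.7) [0.17  0.176 0.18 ]
 fixture scene 1144 (array([0.4467, 0.2535]), array([149. , 113.7]), 15.0)
top 46 (array([0.4686, 0.2454]), array([81. , 16.6]), 12.1) [0.123 0.16  0.175]
top 151 (array([0.5519, 0.2805]), array([64.2, 22.2]), 13.2) [0.166 0.174 0.179]
 fixture top 917 (array([0.451 , 0.2391]), array([146.3,  74.5]), 15.1)
```

View pics/s2.png

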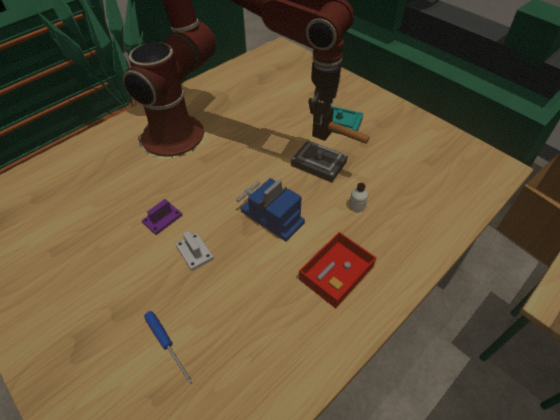

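The mallet is held square over the fixture: head at (322,128) above the seat at (320,160), handle clear of the oil bottle at (358,200). Next I push the pin down.

>>> servo_tool --deltas '[[[0,0,-0.001,-0.03,0],[0,0,0,-0.02,0],[0,0,0,-0.005,0],[0,0,0,-0.005,0],[0,0,0,-0.005,0],[0,0,0,-0.005,0],[0,0,0,-0.005,0],[0,0,0,-0.005,0]]]'

```text
time: 9.05
tool_pos: [0.4472, 0.2546, 0.1115]
tool_rot: [0.001, -0.123, 0.992, 0.0]
contact_force: [-0.8, 0.3, 2.7]
gripper_width: 0.504
grasp_force: 63.7
```

>>> servo_tool --deltas '[[[0,0,0,-0.003,0],[0,0,0,-0.003,0],[0,0,0,-0.002,0],[0,0,0,0,0],[0,0,0,0,0],[0,0,0,0,0],[0,0,0,0,0],[0,0,0,0,0]]]'

```text
time: 9.85
tool_pos: [0.4464, 0.2542, 0.1025]
tool_rot: [0.0, -0.123, 0.992, 0.0]
contact_force: [2.1, 1.5, 1.1]
gripper_width: 0.504
grasp_force: 63.6
```

>>> servo_tool --deltas '[[[0,0,0,-0.001,0],[0,0,0,-0.001,0],[0,0,0,0,0],[0,0,0,0,0],[0,0,0,0,0],[0,0,0,0,0],[0,0,0,0,0],[0,0,0,0,0]]]'

```text
time: 10.65
tool_pos: [0.4466, 0.2543, 0.1015]
tool_rot: [0.0, -0.123, 0.992, -0.0]
contact_force: [0.4, 0.1, 7.7]
gripper_width: 0.505
grasp_force: 64.3
```

>>> servo_tool --deltas '[[[0,0,0,0.02,0],[0,0,0,0.03,0],[0,0,0,0.03,0],[0,0,0,0.04,0],[0,0,0,0.04,0],[0,0,0,0,0],[0,0,0,0,0],[0,0,0,0,0]]]'

```text
time: 11.45
tool_pos: [0.4444, 0.2535, 0.2566]
tool_rot: [-0.003, -0.123, 0.992, -0.001]
contact_force: [0.4, 0.2, -4.3]
gripper_width: 0.505
grasp_force: 63.1
```

>>> servo_tool --deltas '[[[0,0.0111,-0.03,0,-0.5],[0,0.0111,-0.03,0,-0.5],[0,0.0111,-0.03,0,-0.5],[0,0.0111,-0.03,0,-0.5],[0,0.0111,-0.03,0,-0.5],[0,0.0111,-0.03,0,-0.5],[0,0.0111,-0.03,0,-0.5],[0,0.0111,-0.03,0,-0.5]]]'

```text
time: 12.25
tool_pos: [0.5336, 0.013, 0.2566]
tool_rot: [-0.003, -0.088, 0.996, 0.001]
contact_force: [0.4, -0.3, -3.2]
gripper_width: 0.506
grasp_force: 63.3
```

```bash
python3 st.py && python3 - <<'E'
from meas import *
f=grab_frame('scene'); g=grab_frame('top')
for n,q in (('scene',f),('top',g)):
    P=cloud(q); d=np.hypot(P[...,0]-.4468,P[...,1]-.2542)
    m=d<.02; print(n,m.sum(),'z max near pin',np.nanpercentile(P[m][:,2],[50,90,100]).round(4))
c=np.hstack([f['pixels'][120:200,270:370],g['pixels'][190:270,160:260]])
cv2.imwrite('pics/pin.png',cv2.resize(c,(800,320),interpolation=cv2.INTER_CUBIC)[:,:,::-1])
E
```

```text
12.25 [0.5336 0.013  0.2566] yaw 100.08 [ 0.4 -0.3 -3.2] 0.5062986935600517 63.28761577606201
scene 93 z max near pin [0.0308 0.033  0.0339]
top 136 z max near pin [0.0292 0.0325 0.0365]
```

View pics/pin.png

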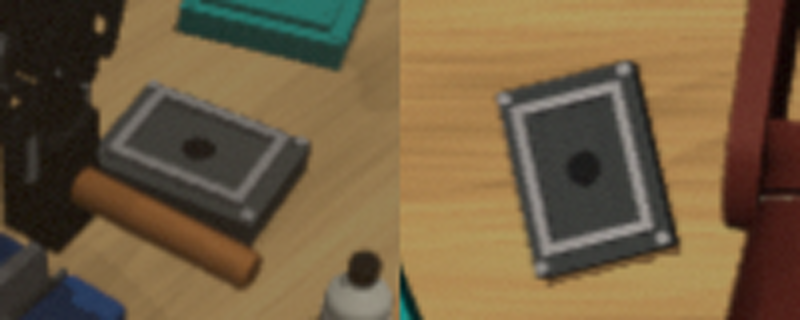

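The pin is flush with the floor: the dark disc in both halves at (200,148) and (583,168), depth median about 30 mm. I take the mallet back to its original spot.

>>> servo_tool --deltas '[[[0,0.0111,-0.03,0,0],[0,0.0111,-0.03,0,0],[0,0.0111,-0.03,0,0],[0,0.0111,-0.03,0,0],[0,0.0111,-0.03,0,0],[0,0.0111,-0.03,0,0],[0,0.0111,-0.03,0,0],[0,0.0111,-0.03,0,0]]]'

```text
time: 13.15
tool_pos: [0.623, -0.2257, 0.2568]
tool_rot: [-0.002, -0.088, 0.996, 0.002]
contact_force: [0.4, -0.2, -4.1]
gripper_width: 0.506
grasp_force: 64.0
```

>>> servo_tool --deltas '[[[0,0,0,0,0],[0,0,0,-0.03,0],[0,0,0,-0.04,0],[0,0,0,-0.04,0],[0,0,0,-0.04,0],[0,0,0,-0.02,0],[0,0,0,0,0],[0,0,0,0,0]]]'

```text
time: 13.95
tool_pos: [0.623, -0.2246, 0.0891]
tool_rot: [-0.001, -0.088, 0.996, 0.001]
contact_force: [0.2, -0.5, -2.6]
gripper_width: 0.503
grasp_force: 64.0
```

```bash
python3 st.py
```

```text
13.95 [ 0.623  -0.2246  0.0891] yaw 100.14 [ 0.2 -0.5 -2.6] 0.5028028897375845 63.997288942337036
```

>>> servo_tool --deltas '[[[0,0,0,-0.006,0],[0,0,0,-0.005,0],[0,0,0,-0.003,0],[0,0,0,-0.002,0],[0,0,0,-0.001,0],[0,0,0,0,0],[0,0,0,0,0],[0,0,0,0,0]]]'

```text
time: 14.75
tool_pos: [0.6239, -0.2259, 0.0735]
tool_rot: [0.0, -0.088, 0.996, -0.0]
contact_force: [0.8, -0.5, -3.5]
gripper_width: 0.504
grasp_force: 64.1
```

>>> servo_tool --deltas '[[[0,0,0,-0.001,0],[0,0,0,-0.001,0],[0,0,0,-0.001,0],[0,0,0,0,0],[0,0,0,0,0],[0,0,0,0,0],[0,0,0,0,0],[0,0,0,0,0]]]'

```text
time: 15.55
tool_pos: [0.6241, -0.2259, 0.0716]
tool_rot: [0.0, -0.088, 0.996, -0.0]
contact_force: [-3.8, 2.1, 6.1]
gripper_width: 0.502
grasp_force: 65.1
```

>>> servo_tool --deltas '[[[100,0,0,0,0],[100,0,0,0,0],[100,0,0,0,0],[100,0,0,0,0],[100,0,0,0,0],[100,0,0,0,0],[100,0,0,0,0],[100,0,0,0,0]]]'

```text
time: 16.35
tool_pos: [0.6238, -0.2258, 0.0703]
tool_rot: [0.0, -0.088, 0.996, -0.0]
contact_force: [1.4, -0.0, -0.3]
gripper_width: 0.998
grasp_force: 0.0
```

>>> servo_tool --deltas '[[[100,0,0,0.01,0],[100,0,0,0.02,0],[100,0,0,0.03,0],[100,0,0,0.04,0],[100,0,0,0.02,0],[100,0,0,0,0],[100,0,0,0,0],[100,0,0,0,0]]]'

```text
time: 17.15
tool_pos: [0.6228, -0.2253, 0.1884]
tool_rot: [-0.001, -0.088, 0.996, 0.001]
contact_force: [-0.9, -1.0, 0.2]
gripper_width: 0.996
grasp_force: 0.0
```

```bash
python3 st.py; python3 - <<'E'
from meas import *
f=grab_frame('scene'); save(f,'s3.png')
for n in ('scene',):
    P=cloud(f); 
    m=(np.hypot(P[...,0]-.625,P[...,1]+.225)<.05)&(P[...,2]>.08)&(P[...,2]<.1); print(m.sum(),rect(P[m][:,:2]),np.median(P[m],0))
    m=(np.hypot(P[...,0]-.4455,P[...,1]+.2295)<.065)&(P[...,2]>.045)&(P[...,2]<.07); print(m.sum(),rect(P[m][:,:2]))
E
```

```text
17.15 [ 0.6228 -0.2253  0.1884] yaw 100.11 [-0.9 -1.   0.2] 0.9955237784286352 0.0
348 (array([ 0.6261, -0.2274]), array([44.5, 43.7]), 9.8) [ 0.62777864 -0.22884616  0.08993696]
132 (array([ 0.4472, -0.2296]), array([65.1, 18.1]), -9.6)
```

>>> servo_tool --deltas '[[[100,-0.03,-0.001,0,-3],[100,-0.03,-0.001,0,-3],[100,-0.03,-0.001,0,-3],[100,-0.03,-0.001,0,-3],[100,-0.03,0,0,-3],[100,-0.028,0,0,-3],[100,0,0,0,-1.3],[100,0,0,0,0]]]'

```text
time: 18.0
tool_pos: [0.4453, -0.2296, 0.1893]
tool_rot: [-0.0, 0.08, 0.997, 0.0]
contact_force: [0.0, 0.7, 0.3]
gripper_width: 1.003
grasp_force: 0.0
```

>>> servo_tool --deltas '[[[100,0,0,-0.03,0],[100,0,0,-0.03,0],[100,0,0,-0.02,0],[100,0,0,-0.01,0],[100,0,0,0,0],[100,0,0,0,0],[100,0,0,0,0],[100,0,0,0,0]]]'

```text
time: 18.8
tool_pos: [0.4467, -0.2304, 0.1018]
tool_rot: [0.001, 0.08, 0.997, -0.001]
contact_force: [0.2, -0.2, 0.3]
gripper_width: 0.998
grasp_force: 0.0
```

```bash
python3 st.py; python3 - <<'E'
from meas import *
f=grab_frame('scene'); save(f,'s4.png'); c=f['pixels'][130:330,100:340]
cv2.imwrite('pics/s4c.png',cv2.resize(c,(720,600))[:,:,::-1])
E
```

```text
18.8 [ 0.4467 -0.2304  0.1018] yaw 80.81 [ 0.2 -0.2  0.3] 0.9977647495852423 0.0
```

View pics/s4c.png

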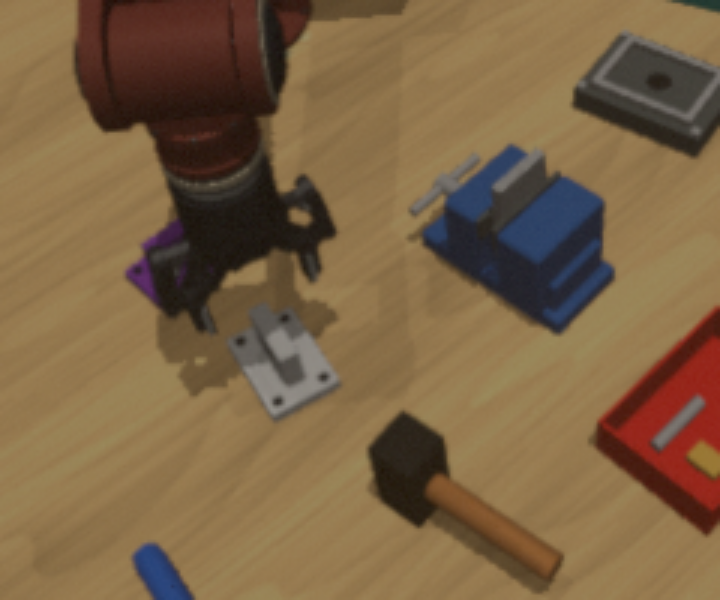

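The open fingers straddle the aluminium rib at (277,340), and the mallet stands upright and free at (408,465). I descend and grip.

>>> servo_tool --deltas '[[[100,-0.001,0.001,-0.02,0],[100,0,0,-0.02,0],[100,0,0,-0.015,0],[100,0,0,-0.006,0],[100,0,0,0,0],[100,0,0,0,0],[100,0,0,0,0],[0,0,0,0,0]]]'

```text
time: 19.65
tool_pos: [0.4454, -0.2292, 0.0403]
tool_rot: [0.001, 0.08, 0.997, -0.0]
contact_force: [-0.2, -0.4, -1.0]
gripper_width: 0.858
grasp_force: 0.0
```

>>> servo_tool --deltas '[[[0,0,0,0,0],[0,0,0,0,0],[0,0,0,0,0],[0,0,0,0,0],[0,0,0,0,0],[0,0,0,0,0],[0,0,0,0,0],[0,0,0,0,0]]]'

```text
time: 20.45
tool_pos: [0.4449, -0.2289, 0.0395]
tool_rot: [0.0, 0.08, 0.997, -0.0]
contact_force: [-0.0, 0.6, 1.7]
gripper_width: 0.202
grasp_force: 59.6
```

>>> servo_tool --deltas '[[[0,0,0,0,0],[0,0,0,0,0],[0,0,0,0,0],[0,0,0,0,0],[0,0,0,0,0],[0,0,0,0,0],[0,0,0,0,0],[0,0,0,0,0]]]'

```text
time: 21.25
tool_pos: [0.4449, -0.2289, 0.0395]
tool_rot: [0.0, 0.08, 0.997, -0.0]
contact_force: [0.6, 1.4, 3.2]
gripper_width: 0.202
grasp_force: 59.7
```

```bash
python3 st.py
```

```text
21.25 [ 0.4449 -0.2289  0.0395] yaw 80.8 [0.6 1.4 3.2] 0.2023618113138707 59.717257618904114
```

>>> servo_tool --deltas '[[[0,0,0,0.01,0],[0,0,0,0.03,0],[0,0,0,0.04,0],[0,0,0,0.04,0],[0,0,0,0.04,0],[0,0,0,0.03,0],[0,0,0,0,0],[0,0,0,0,0]]]'

```text
time: 22.05
tool_pos: [0.4441, -0.2284, 0.228]
tool_rot: [-0.001, 0.08, 0.997, 0.0]
contact_force: [-0.5, -0.1, -4.8]
gripper_width: 0.2
grasp_force: 59.2
```

>>> servo_tool --deltas '[[[0,0,0.03,0,1.5],[0,0,0.03,0,1.5],[0,0,0.03,0,1.5],[0,0,0.03,0,1.5],[0,0,0.03,0,1.5],[0,0,0.03,0,1.5],[0,0,0.03,0,1.5],[0,0,0.03,0,1.5]]]'

```text
time: 22.85
tool_pos: [0.4426, 0.0126, 0.225]
tool_rot: [-0.003, -0.025, 1.0, 0.001]
contact_force: [0.1, 0.5, -4.2]
gripper_width: 0.205
grasp_force: 59.6
```

>>> servo_tool --deltas '[[[0,0,0.03,0,1.5],[0,0,0.03,0,1.5],[0,0,0.03,0,1.5],[0,0,0.03,0,1.5],[0,0,0.03,0,1.5],[0,0,0.03,0,1.5],[0,0,0.03,0,1.5],[0,0,0.03,0,1.5]]]'

```text
time: 23.65
tool_pos: [0.4427, 0.2516, 0.2247]
tool_rot: [-0.004, -0.129, 0.992, -0.001]
contact_force: [-0.5, -1.0, -3.6]
gripper_width: 0.2
grasp_force: 59.6
```

>>> servo_tool --deltas '[[[0,0,0,-0.03,0],[0,0,0,-0.03,0],[0,0,0,-0.02,0],[0,0,0,-0.01,0],[0,0,0,0,0],[0,0,0,0,0],[0,0,0,0,0],[0,0,0,0,0]]]'

```text
time: 24.45
tool_pos: [0.4457, 0.2514, 0.1408]
tool_rot: [0.001, -0.129, 0.992, 0.0]
contact_force: [-0.8, -0.0, -3.5]
gripper_width: 0.201
grasp_force: 59.9
```

```bash
cat > fin.py <<'E'
from meas import *
import sys
f=grab_frame('scene'); g=grab_frame('top'); s=manip.state(); b=s['tool_pos'][2]-.0395
save(f,sys.argv[1])
for n,q in (('scene',f),('top',g)):
    P=cloud(q); h=cv2.cvtColor(q['pixels'],cv2.COLOR_RGB2HSV); d=np.hypot(P[...,0]-.447,P[...,1]-.254)
    m=(d<.07)&(abs(P[...,2]-b-.014)<.006)&(h[...,2]>90)
    k=(d<.1)&(P[...,2]>.024)&(P[...,2]<.045)
    for w,x in (('foot',m),('fixture',k)):
        if x.sum()>20:
            A=P[x]; pl=np.linalg.lstsq(np.c_[A[:,:2],np.ones(len(A))],A[:,2],rcond=None)[0]
            print(n,w,x.sum(),rect(A[:,:2]),np.median(A[:,2]).round(4),'tilt',pl[:2].round(3))
E
python3 st.py; python3 fin.py s5.png
```

```text
24.45 [0.4457 0.2514 0.1408] yaw 104.79 [-0.8 -0.  -3.5] 0.20062720117379826 59.90826487541199
scene foot 214 (array([0.4473, 0.2504]), array([96.8, 66.7]), 13.7) 0.1159 tilt [ 0.009 -0.008]
scene fixture 1084 (array([0.4481, 0.2535]), array([147.2, 112.7]), 15.3) 0.0311 tilt [-0.     0.002]
top foot 131 (array([0.4525, 0.23  ]), array([95.2, 20. ]), 13.1) 0.114 tilt [-0.003  0.004]
top fixture 567 (array([0.447 , 0.2539]), array([145.8, 105.9]), 14.7) 0.0301 tilt [-0.002 -0.008]
```

View pics/s5.png

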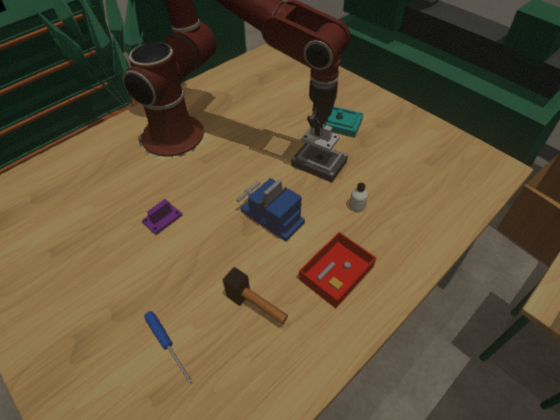

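The bracket is held above the seat, foot at (320,138) over the fixture at (320,160), and the mallet and bystanders are unmoved. I correct by about (1, 3) mm and 1°, and lower it to the hover height.

>>> servo_tool --deltas '[[[0,0.001,0.003,-0.01,1],[0,0,0,-0.015,0],[0,0,0,-0.012,0],[0,0,0,-0.007,0],[0,0,0,-0.004,0],[0,0,0,0,0],[0,0,0,0,0],[0,0,0,0,0]]]'

```text
time: 25.35
tool_pos: [0.4463, 0.2544, 0.0921]
tool_rot: [0.001, -0.137, 0.991, 0.0]
contact_force: [0.1, 0.4, -2.9]
gripper_width: 0.204
grasp_force: 60.1
```

```bash
python3 st.py; python3 fin.py s6.png
```

```text
25.35 [0.4463 0.2544 0.0921] yaw 105.8 [ 0.1  0.4 -2.9] 0.20396495291486763 60.07821321487427
scene foot 197 (array([0.4506, 0.251 ]), array([95.1, 66.6]), 20.6) 0.0672 tilt [-0.001  0.002]
scene fixture 723 (array([0.4484, 0.2531]), array([146.2, 112.6]), 15.7) 0.0313 tilt [-0.004  0.008]
top foot 110 (array([0.4539, 0.2326]), array([93. , 19.3]), 13.8) 0.0658 tilt [ 0.002 -0.001]
top fixture 510 (array([0.4465, 0.254 ]), array([145.8, 105.8]), 14.9) 0.0304 tilt [-0.001  0.003]
```

>>> servo_tool --deltas '[[[0,0,0,-0.002,-0.5],[0,0,0,0,0],[0,0,0,0,0],[0,0,0,0,0],[0,0,0,0,0],[0,0,0,0,0],[0,0,0,0,0],[0,0,0,0,0]]]'

```text
time: 26.25
tool_pos: [0.4458, 0.2542, 0.0893]
tool_rot: [-0.0, -0.133, 0.991, -0.0]
contact_force: [-0.5, 0.5, -4.1]
gripper_width: 0.201
grasp_force: 60.1
```

```bash
python3 st.py; python3 fin.py s7.png; python3 - <<'E'
import cv2
a=cv2.imread('pics/s7.png')[110:200,260:380]; cv2.imwrite('pics/s7c.png',cv2.resize(a,(800,600),interpolation=cv2.INTER_CUBIC))
E
```

```text
26.25 [0.4458 0.2542 0.0893] yaw 105.31 [-0.5  0.5 -4.1] 0.2013527896414953 60.07606029510498
scene foot 196 (array([0.4481, 0.2539]), array([94.3, 69.6]), 15.1) 0.0644 tilt [ 0.001 -0.006]
scene fixture 709 (array([0.4476, 0.2525]), array([148.5, 112.1]), 16.2) 0.0311 tilt [0.001 0.005]
top foot 107 (array([0.4532, 0.2323]), array([95.1, 19.2]), 13.4) 0.0632 tilt [-0.01  -0.021]
top fixture 498 (array([0.4466, 0.2538]), array([145.3, 106.4]), 14.7) 0.0305 tilt [-0.004  0.01 ]
```

View pics/s7c.png

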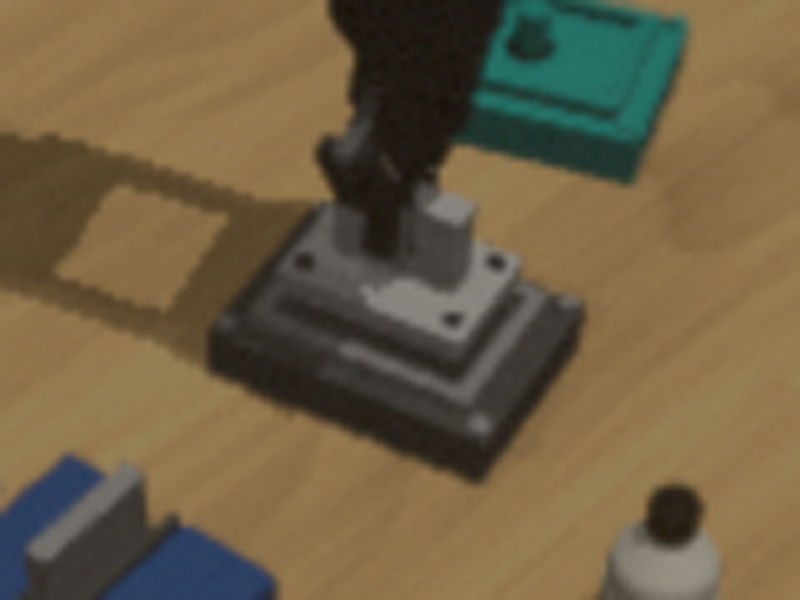

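The bracket hovers level and square about 12 mm above the rim: foot at (410,280), rim parallel to it at (470,380), and nothing touching. I hand the job in.

```bash
python3 -c "
from plant import manip
print(manip.job_done())"
```

```text
the job is handed in; nothing more can be done
None
```

I handed the job in at about 26 s with the pin flush, the mallet back where it started and let go, and the bracket held level about 12 mm above the seat's rim; I measured it centred within about 2 mm, but the hand-in gave no verdict.

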